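# Press in the push rivets of an air-filter box lid, crosswise

## Task

The lid of the air-filter box is held by four push rivets whose centre pins still stand out of their round heads. With the closed fingertips press the pins in lightly, one after the other, each until it is flush with its head, working crosswise: first the rivet beside the intake snout, then the one diagonally across the lid from it, then the other rivet at the snout's end of the lid, and last the remaining one. The plastic is thin, so do not push hard; do not lift or shift the box, and leave the socket standing on the lid and the other tools and parts on the bench where they are.

Things in the scene. Friction and masses are not known exactly. Their poses are not given: they have to be found in the camera images.
- airbox: air-filter box, loose, about 0.9 kg, any yaw: black tub, grey lid 190 (x) x 150 (y) mm. Origin: centre of its underside; z up. Round black intake snout, 52 to 62 mm wide, juts 62 mm from the -x end at y +34, height 46 mm; flat rubber outlet flange on the +x end. Lid rim at height 94 mm; middle (84 along x, 136 along y) raised to 102, ribs to 103.5. Black push rivets on the rim near the corners
- pin_a_top (a point): centre of the top of the pin (12 mm diameter) of the rivet beside the snout, at x -75, y +55 mm in the box's frame; moves down with the pin. The pin stands up to 9 mm out of the centre of the rivet's round flat head, 26 mm diameter, 3 mm thick, whose top face is 97 mm above the box's underside
- pin_b_top (a point): the same for the rivet diagonally across from the one beside the snout (x = +75, y = -55 mm)
- pin_c_top (a point): the same for the other rivet at the snout's end (x = -75, y = -55 mm)
- pin_d_top (a point): the same for the remaining rivet (x = +75, y = +55 mm)
- rivet_a (a joint): how far the pin of the rivet beside the snout is pressed into its head, in m: 0 = 9 mm out of the head, 0.009 = flush and at its stop. It starts between 0 and 0.002, slides in against about 5 N of friction and stays where it is left (no spring). Beyond about 5 N the lid itself also sinks on its rubber seal, 1 mm for each further 5 N, 4 mm at most, and comes back up when let go
- rivet_b (a joint): the same for the rivet diagonally across
- rivet_c (a joint): the same for the other rivet at the snout's end
- rivet_d (a joint): the same for the remaining rivet
- socket: bystander: steel socket, 22 mm diameter, 30 mm high, standing on the raised middle of the lid; origin at the centre of its underside
- ratchet: bystander: steel ratchet with a black grip, 182 mm long, head 34 mm wide and 25 mm high, lying beside one long side of the box; origin on the bench under its middle
- screwdriver: bystander: screwdriver with a black handle lying beside the other long side of the box, under 40 mm high
- cup: bystander: clear plastic cup, 72 mm diameter, 85 mm high, beyond the outlet end of the box; origin at the centre of its underside
- dish: bystander: round steel parts dish, 148 mm diameter, with small sockets in it, 44 mm high; origin at the centre of its underside
- old_filter: bystander: used panel air filter, 150 x 110 x 35 mm, lying flat; origin at the centre of its underside
- spray: bystander: white spray bottle with a black trigger head, 76 mm diameter, 210 mm high; origin at the centre of its underside

How it is judged:
On the way, in this order (a step that is already met when the one before it is completed fails the run):
1. the rivet beside the snout is pressed flush, the other three still stand out (value of joint rivet_a above 0.007 m and value of joint each of rivet_b, rivet_c, rivet_d below 0.004 m), for 0.1 s.
2. then the rivet diagonally across is flush, the last two still stand out (value of joint each of rivet_a, rivet_b above 0.007 m and value of joint each of rivet_c, rivet_d below 0.004 m), for 0.1 s.
3. then the other rivet at the snout's end is flush, the last still stands out (value of joint each of rivet_a, rivet_b, rivet_c above 0.007 m and value of joint rivet_d below 0.004 m), for 0.1 s.
4. then the remaining rivet is flush (value of joint rivet_d above 0.007 m), for 0.1 s.
At the end, for the whole second after the job is handed in: All four pins are pressed in to within 2 mm of flush; the box stands flat on the bench within 20 mm of where it was and at rest, with the socket still upright on its lid (value of joint each of rivet_a, rivet_b, rivet_c, rivet_d above 0.007 m and distance of airbox from where it was at the start of the episode below 0.02 m and angle between airbox's own z axis and vertical below 0.05 rad and linear speed of airbox below 0.02 m/s and angle between socket's own z axis and vertical below 0.1 rad and height (world z) of socket above 0.09 m); the robot touches nothing.
It fails at once if the box was pushed with more than 35 N (contact force between any of the fingers, the arm and airbox above 35 N).
It fails at once if the box was lifted, tipped or shifted by more than 20 mm (distance of airbox from where it was at the start of the episode above 0.02 m or height (world z) of airbox above 0.008 m or angle between airbox's own z axis and vertical above 0.08 rad).
It fails at once if a tool or part on the bench or the socket on the lid was moved more than 30 mm (distance of any of socket, ratchet, screwdriver, cup, dish, old_filter, spray from where it was at the start of the episode above 0.03 m).
It also fails if it takes over 58 s, if anything falls off the work surface, if the arm or the gripper's body presses on something with over 40 N, if the wrist force passes 120 N, or if a joint passes its speed limit or range.

## Robot

A 7-joint arm with a two-finger parallel gripper is mounted at the origin on the work surface. World frame = base frame: x ahead of the robot, y to its left, z up, the work surface at z = 0. Lengths are in m, angles in rad, forces in N, time in s.
With the tool pointing down it reaches from about 0.4 to 0.925 m from the base axis. Payload 5.6 kg.
Tool frame: the origin (TCP) lies at the very end of the fingers, on their centre line; the grasp point (between the pads) lies 19 mm behind it; y points along the fingers, z is the direction in which the jaws open and shut, and the axes are right-handed (so a half turn about y gives the same grasp; the last joint's range is limited). The gripper opens to 85 mm and grips with 20 to 120 N. Pads are 22 mm wide; open, the fingers measure 114 mm over their backs; the gripper's body (76 mm by 85 mm) begins 54 mm behind the grasp point. The pads swing forward as they close: fully open they stand 13 mm farther back than shut.
Start: joints at [-1.16, 0.468, -0.012, 1.603, 0.006, 1.071, -0.056], TCP at [0.285, 0.584, 0.231] pointing down, gripper open.
Joint ranges: [-2.53, 2.53], [-0.31, 2.02], [-1.57, 1.55], [0.28, 2.44], [-1.29, 4.43], [0.15, 1.84], [-2.92, 2.92]. Speed limits (rad/s): [2.57, 2.57, 3.14, 3.14, 3.14, 3.14, 3.14].

## Interface

Orientations are given as a 3x3 rotation matrix whose columns are the frame's x, y, z axes.
In Python, from rig import bot, eyes gives the robot as it stands. The module is installed in compiled form; this text tells all that it offers.
- The arm moves only by the tool move_arm, never from a script. Its argument "steps" is a list of rows, each a list of 6 numbers: the shift along the tool's x, y, z in cm, then the turn, a rotation vector about the tool's x, y, z in rad. A call has 1 to 20 rows; each row shifts and turns the commanded pose from where the row before left it, along the tool's axes as they then stand; what a row does not reach is not made up. A row lasts 1/8 s, in which the tool goes at most 62.5 mm and 10.7 degrees, less where a joint would pass 70% of its speed; a pose out of reach is approached as far as the arm can. A call is refused whole if a number of a shift passes 6.25 or a number of a turn 0.188, either way. A call with a gripper value outside its range is refused whole. "grip" is the opening, from 0 (shut) to 1 (fully open), set as the call begins (left out, the last holds). The fingers move at their own pace and stop on an object; "force" is the grip in N (left out, the last holds). Time passes only in rows, so rows that do not move let the fingers close. It gives the time, the measured TCP pose, the force and the opening at its end, in the units of the state.
- bot.get_state(): the state, without advancing time (a new reading comes with each control period).
- eyes.read_camera(name): name is "scene" or "top" or "wrist"; returns a dict with "color" (420x560x3 uint8, blue, green, red), "fx", "fy", "cx", "cy" (pixels), "dist" ([k1, k2, p1, p2, k3] as OpenCV has them; the pictures are not rectified), "extrinsics" (4x4, takes a point from camera to world coordinates). Camera axes: x right, y up, looking along -z (the intrinsics and any distortion apply to the point x, -y, -z); pixel columns grow to the right and rows downward; lengths in m; the calibration is good to about 2 mm. A picture is of the moment at which its call begins. There is no depth.
- bot.close_job(): hands the job in, once; it reports no verdict.
Trained networks look in the newest picture that a camera, given by its name, has taken for a name from the list of things; names that differ only in an ending like _2 or _b are one class to them, and where a whole thing is asked for, a point or a joint stands for the part that bears it (a point fixed in the world has none). Each returns a list of dicts, best first, with "score" (0 to 1); they miss things now and then, are a little off and sometimes report something else, mostly with a low value. They report only what shows in the picture. A call takes as long as a camera call.
- eyes.recognise(camera, name): "point" ([x, y, z] in m, in world coordinates, good to about 4 mm: the middle of the surface that is visible of it).
- eyes.masks_of(camera, name): "pixels" (420x560 bool, what is visible of it).
- eyes.place_of(camera, name): "point" ([x, y, z] in m, in world coordinates, good to about 4 mm: a listed point, or the origin of a listed thing).
The state is a dict: "time": time; "q": joint angles; "dq": joint speeds; "joint_torque": joint torques, N m; "tcp_pos": TCP position; "tcp_rot": TCP orientation; "wrist_force": force on the tool from outside, world axes, zero at the start; "torque": the same for the moment, N m; "width": finger opening in m.
Only numpy, scipy, OpenCV 4.12 (cv2) and the standard library are available. Lean on these libraries where they do the work, as an engineer would, in place of code of your own. Each camera call takes 0.05 s, during which the arm holds its last target. There are 200 camera calls.

## Working session

There is one attempt and no reset: what is moved stays moved. The work goes in short steps, Python scripts to look and compute and a tool call to move; the robot and the scene stay as the last step left them, time stands still between calls to the robot, and variables do not carry over. Pictures are saved under pics/ and viewed, about 8 in all and at most 12, crops included, and the job is handed in when it is done.

Besides the shell and the picture viewer there is one more tool, called after "Emit:" as name(argument=value, ...), one argument or row to a line, values as JSON. move_arm: Moves the arm, as the interface text tells. Its arguments: {"type":"object","properties":{"steps":{"type":"array"},"grip":{"type":"number"},"force":{"type":"number"}},"required":["steps"]}

```bash
mkdir -p pics
python3 - <<'E'
from rig import bot,eyes
import cv2,numpy as np
s=bot.get_state();print(s['time'],s['tcp_pos'],np.round(s['tcp_rot'],3).tolist(),s['width'],s['wrist_force'])
for c in ['scene','top']:
    r=eyes.read_camera(c);cv2.imwrite(f'pics/{c}0.png',r['color'])
    print(c,r['fx'],r['dist'],np.round(r['extrinsics'],3).tolist())
    for n in ['airbox','pin_a_top','pin_b_top','pin_c_top','pin_d_top','socket','spray','cup']:
        for d in eyes.place_of(c,n)[:4]: print(c,n,round(d['score'],2),np.round(d['point'],4))
E
```

```text
0.0 [0.28478296 0.58366276 0.23032759] [[0.899, -0.001, 0.438], [-0.438, -0.002, 0.899], [0.0, -1.0, -0.002]] 0.08559403892959039 [-0.40464203  0.24573481 -0.58206142]
scene 448.49074559256144 [0.03636562 0.         0.         0.         0.        ] [[-0.638, -0.52, 0.568, 1.239], [0.769, -0.411, 0.489, 0.61], [-0.021, 0.749, 0.662, 0.905], [0.0, 0.0, 0.0, 1.0]]
scene airbox 0.69 [ 0.5781 -0.0283  0.0014]
scene pin_c_top 0.6 [ 0.5803 -0.0491  0.1033]
scene pin_d_top 0.61 [0.4694 0.4859 0.0018]
scene pin_d_top 0.37 [0.617  0.0588 0.1107]
scene socket 0.57 [ 0.5841 -0.0475  0.1016]
scene spray 0.7 [0.4705 0.4866 0.0018]
scene spray 0.68 [ 0.6071 -0.4345  0.0027]
scene cup 0.56 [0.7364 0.0352 0.0009]
top 387.14415621811366 [0.01107493 0.         0.         0.         0.        ] [[-0.038, 0.979, -0.201, 0.317], [-0.999, -0.036, 0.013, 0.015], [0.005, 0.201, 0.98, 1.152], [0.0, 0.0, 0.0, 1.0]]
top airbox 0.7 [ 0.5798 -0.023   0.0026]
top pin_a_top 0.28 [ 0.609  -0.4331 -0.0019]
top pin_b_top 0.34 [5.054e-01 8.880e-02 2.000e-04]
top socket 0.74 [ 0.3163 -0.4507 -0.0014]
top socket 0.64 [ 0.5891 -0.0438  0.1027]
top spray 0.65 [ 0.6071 -0.4349  0.0014]
top cup 0.8 [ 0.7356  0.0318 -0.0011]
```

Run:
```python
import cv2
a=cv2.imread('pics/top0.png');b=cv2.imread('pics/scene0.png')
cv2.imwrite('pics/t1.png',cv2.resize(a[110:290,160:400],None,fx=3.3,fy=3.3,interpolation=cv2.INTER_CUBIC))
```

```text
(no output)
```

View pics/scene0.png

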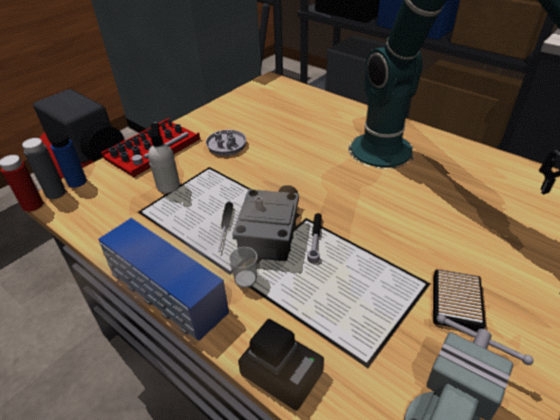

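View pics/t1.png

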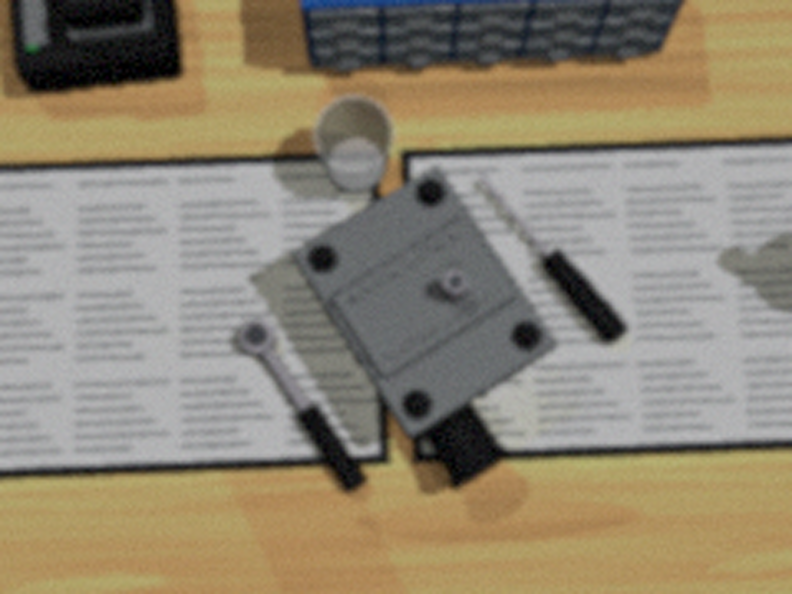

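The top picture shows the lid. The snout sticks out at about (465,445) in the crop, so rivet a is (417,404), b is (431,190), c is (526,335) and d is (321,258). The ratchet, screwdriver and cup all stand clear of the rivets.

```bash
cat > h.py <<'E'
import numpy as np,cv2
from rig import bot,eyes
B=np.array([[-75,55],[75,-55],[-75,-55],[75,55]])/1000
def ray(r,uv,z):
    K=np.array([[r['fx'],0,r['cx']],[0,r['fy'],r['cy']],[0,0,1]])
    x,y=cv2.undistortPoints(np.array([[uv]],float),K,np.array(r['dist']))[0,0]
    E=r['extrinsics'];d=E[:3,:3]@[x,-y,-1];o=E[:3,3]
    return o+d*(z-o[2])/d[2]
def proj(r,P):
    K=np.array([[r['fx'],0,r['cx']],[0,r['fy'],r['cy']],[0,0,1]])
    E=r['extrinsics'];q=(np.asarray(P)-E[:3,3])@E[:3,:3]
    return cv2.projectPoints(q*[1,-1,-1],np.zeros(3),np.zeros(3),K,np.array(r['dist']))[0][:,0]
def fit(P):  # rigid 2D fit of the pin pattern
    P=np.asarray(P)[:,:2];c=P.mean(0);z=((P-c)@[1,1j])@np.conj(B@[1,1j])
    a=np.angle(z);R=np.array([[np.cos(a),-np.sin(a)],[np.sin(a),np.cos(a)]])
    Q=c+B@R.T;return c,a,Q,np.linalg.norm(P-Q,axis=1)
E
python3 - <<'E'
from h import *
r=eyes.read_camera('top')
uv=[(160+x/3.3-.35,110+y/3.3-.35) for x,y in [(417,404),(431,190),(526,335),(321,258)]]
for z in (.1,.097):
    c,a,Q,e=fit([ray(r,u,z) for u in uv]);print(z,c,a,Q.round(4).tolist(),(e*1000).round(1))
s=bot.get_state();R=s['tcp_rot'];print(R.T@(np.r_[c,.30]-s['tcp_pos'])*100)
w=eyes.read_camera('wrist');print('cam in tool',R.T@(w['extrinsics'][:3,3]-s['tcp_pos']),(R.T@w['extrinsics'][:3,:3]).round(3).tolist(),w['fx'])
E
```

```text
0.1 [ 0.58139383 -0.0250461 ] 0.5288269984769206 [[0.4889, -0.0154], [0.6739, -0.0347], [0.5444, -0.1104], [0.6184, 0.0603]] [0.3 1.5 0.5 0.9]
0.097 [ 0.58214636 -0.02516151] 0.5288269984769206 [[0.4896, -0.0155], [0.6746, -0.0348], [0.5451, -0.1105], [0.6192, 0.0602]] [0.5 1.7 0.4 1.1]
[ 53.42425713  -6.86888556 -41.73629492]
cam in tool [-8.26245188e-02 -1.42262694e-01 -7.82962568e-05] [[-0.0, -0.947, -0.321], [-0.001, 0.321, -0.947], [1.0, 0.0, -0.001]] 377.7834996053441
```

Emit:
move_arm(
  steps=[
    [0, -5, 0, 0, 0, 0],
    [4.4, 0, -3.4, 0, 0, 0],
    [4.4, 0, -3.4, 0, 0, 0],
    [4.4, 0, -3.4, 0, 0, 0],
    [4.4, 0, -3.4, 0, 0, 0],
    [4.4, 0, -3.4, 0, 0, 0],
    [4.4, 0, -3.4, 0, 0, 0],
    [4.4, 0, -3.4, 0, 0, 0],
    [4.4, 0, -3.4, 0, 0, 0],
    [4.4, 0, -3.4, 0, 0, 0],
    [4.4, 0, -3.4, 0, 0, 0],
    [4.4, 0, -3.4, 0, 0, 0],
    [3.0, 0, -3.4, 0, 0, 0],
    [0, 0, 0, 0, 0, 0],
    [0, 0, 0, 0, 0, 0],
  ],
  grip=0,
  force=40,
)

```text
time: 2.88
tcp_pos: [0.5679, -0.0072, 0.2812]
tcp_rot: [[0.899, -0.0, 0.438], [-0.438, 0.001, 0.899], [-0.0, -1.0, 0.001]]
wrist_force: [-0.9, -0.2, -0.7]
width: -0.0002
```

Run:
```python
from h import *
r=eyes.read_camera('wrist');im=r['color'].copy()
Q=np.array([[0.4896,-0.0155],[0.6746,-0.0348],[0.5451,-0.1105],[0.6192,0.0602]])
for i,n in enumerate('abcd'):
    u=proj(r,[[*Q[i],.105]])[0];print(n,u)
    cv2.circle(im,tuple(int(v) for v in u),3,(0,0,255),1)
    for d in eyes.place_of('wrist',f'pin_{n}_top')[:3]:print(d['score'],d['point'])
for n in ['airbox','socket']:
    for d in eyes.place_of('wrist',n)[:2]:print(n,d['score'],d['point'])
np.save('w1.npy',r,allow_pickle=True)
cv2.imwrite('pics/w1.png',cv2.resize(im,(800,600),interpolation=cv2.INTER_CUBIC));print(bot.get_state()['q'])
```

```text
a [227.93867169 104.65606297]
0.58 [0.4865, -0.0125, 0.1027]
b [301.68127107 292.23218156]
c [164.27639071 210.50515691]
0.58 [0.5414, -0.1056, 0.1057]
0.57 [0.6094, -0.4323, -0.0005]
d [372.45479419 201.71242237]
0.74 [0.6201, 0.0641, 0.1036]
airbox 0.74 [0.5834, -0.0205, 0.0014]
socket 0.66 [0.5854, -0.0478, 0.0998]
[-0.31955858  0.28122089  0.33446332  1.77183666 -0.10233036  1.10538109
  1.16702302]
```

View pics/w1.png

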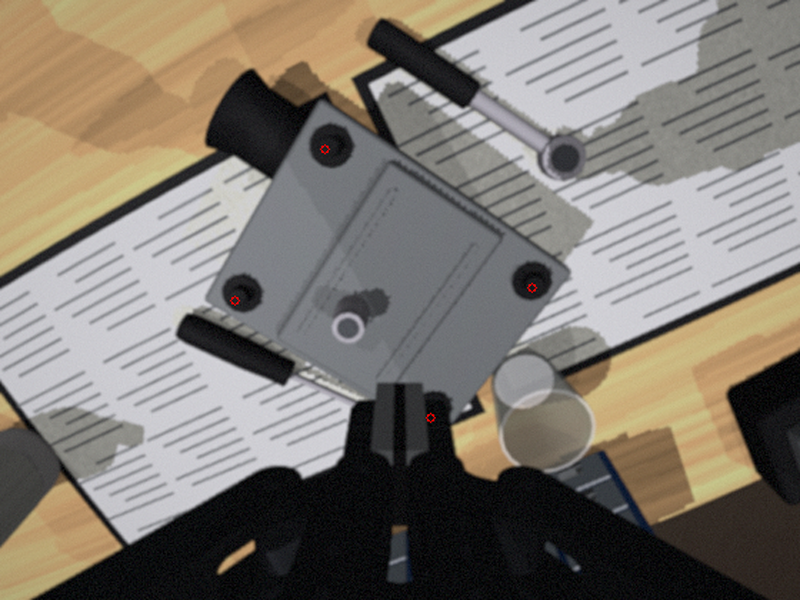

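Rivets a, c and d are in view at about (330,145), (241,293) and (532,281). The marks from the top camera sit 4–8 px too low. The finger hides b. I'll enlarge the crops to find the pin tops.

Run:
```python
from h import *
r=np.load('w1.npy',allow_pickle=True).item();im=r['color'];o=[]
for u,v in [(231,101),(169,205),(373,196)]:
    c=im[v-20:v+20,u-20:u+20].astype(float);c=np.clip((c/130)**.5*255,0,255).astype('uint8')
    o.append(cv2.resize(c,(260,260),interpolation=cv2.INTER_CUBIC))
cv2.imwrite('pics/w2.png',np.hstack(o))
```

```text
(no output)
```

View pics/w2.png

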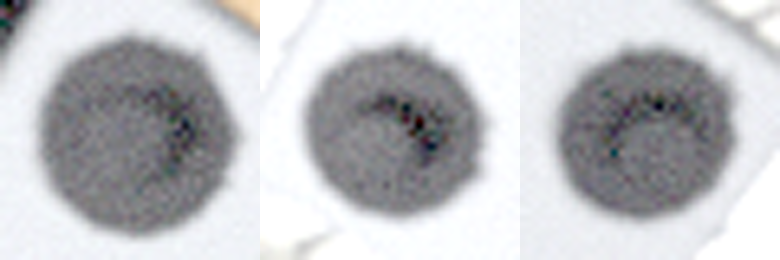

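```bash
cat >> h.py <<'E'
def fitn(P,idx):
    P=np.asarray(P)[:,:2];b=B[idx];m=P.mean(0);bm=b.mean(0)
    a=np.angle(((P-m)@[1,1j])@np.conj((b-bm)@[1,1j]));R=np.array([[np.cos(a),-np.sin(a)],[np.sin(a),np.cos(a)]])
    f=lambda X:m+(X-bm)@R.T
    return f(np.zeros(2)),a,f(B),np.linalg.norm(P-f(b),axis=1)*1000
E
python3 - <<'E'
from h import *
r=np.load('w1.npy',allow_pickle=True).item()
g=lambda u,v,x,y:(u-20.5+x/6.5,v-20.5+y/6.5)
uv=[g(231,101,139,138),g(169,205,134,130),g(373,196,125,132)]
for z in (.092,.097,.102):
    c,a,Q,e=fitn([ray(r,u,z) for u in uv],[0,2,3]);print(z,c,a,Q.round(4).tolist(),e.round(1))
pin=[g(169,205,115,142),g(373,196,140,150)]
print([ray(r,u,.105).round(4).tolist() for u in pin])
s=bot.get_state();R=s['tcp_rot'];c,a,Q,e=fitn([ray(r,u,.097) for u in uv],[0,2,3])
for q in Q: print(R.T@(np.r_[q,.115]-s['tcp_pos'])*100)
E
```

```text
0.092 [ 0.58139131 -0.02295423] 0.5283722013449857 [[0.4889, -0.0133], [0.6739, -0.0326], [0.5443, -0.1083], [0.6184, 0.0624]] [0.2 0.7 0.7]
0.097 [ 0.5805327  -0.02222149] 0.5283722013449862 [[0.488, -0.0125], [0.673, -0.0319], [0.5435, -0.1075], [0.6176, 0.0631]] [0.8 0.6 1. ]
0.102 [ 0.57967409 -0.02148875] 0.5283722013449861 [[0.4872, -0.0118], [0.6722, -0.0312], [0.5426, -0.1068], [0.6167, 0.0638]] [1.8 2.  2.6]
[[0.5425, -0.1069, 0.105], [0.6171, 0.0625, 0.105]]
[-6.95012119 16.63460351 -3.99232965]
[10.53521654 16.63605537  2.35298061]
[  2.19063628  16.63339058 -10.11168838]
[ 1.39445907 16.6372683   8.47233935]
```

Emit:
move_arm(
  steps=[
    [-3.4, 2, -2.0, 0, 0, 0],
    [-3.4, 2, -2.1, 0, 0, 0],
    [0, 5, 0, 0, 0, 0],
    [0, 5, 0, 0, 0, 0],
    [0, 2, 0, 0, 0, 0],
    [0, 0.8, 0, 0, 0, 0],
    [0, 0, 0, 0, 0, 0],
    [0, 0, 0, 0, 0, 0],
    [0, 0, 0, 0, 0, 0],
  ],
)

```text
time: 4.35
tcp_pos: [0.4896, -0.0148, 0.1142]
tcp_rot: [[0.899, 0.002, 0.438], [-0.438, 0.0, 0.899], [0.002, -1.0, 0.001]]
wrist_force: [-0.7, 1.5, 0.3]
width: -0.0002
```

Run:
```python
from h import *
r=eyes.read_camera('wrist');im=r['color']
s=bot.get_state();print(s['time'],s['tcp_pos'],s['wrist_force'])
cv2.imwrite('pics/w3.png',cv2.resize(im[180:,150:430],(700,600),interpolation=cv2.INTER_CUBIC))
```

```text
4.4 [ 0.48955071 -0.0148364   0.11410983] [ 0.24579966 -0.50977532 -0.28937399]
```

View pics/w3.png

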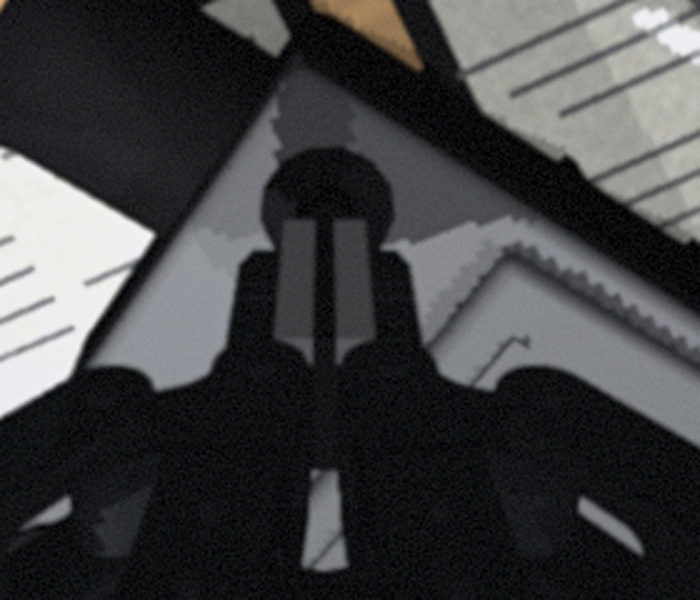

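The tips sit over rivet a: the tip centre is at column 325 and the head centre at about (327,215). I'll check along the tool's x axis by projecting the TCP onto the head plane.

Run:
```python
from h import *
r=eyes.read_camera('wrist');s=bot.get_state();t=s['tcp_pos']
for z in (t[2],.106,.097):
    u=proj(r,[[t[0],t[1],z]])[0];print(z,(u-[150,180])*2.5)
u=np.array([327,215])/2.5+[150,180];print(s['tcp_rot'].T@(ray(r,u,.097)-t)*1000)
```

```text
0.11395764157893754 [322.54697062 266.61450412]
0.106 [322.4926472 244.0185272]
0.097 [322.43676963 220.71965484]
[-1.2192542  16.95704436  0.84231332]
```

Alignment is within about 1 mm, so I'm pressing a.

Emit:
move_arm(
  steps=[
    [0, 0.4, 0, 0, 0, 0],
    [0, 0.4, 0, 0, 0, 0],
    [0, 0.15, 0, 0, 0, 0],
    [0, 0.15, 0, 0, 0, 0],
    [0, 0.15, 0, 0, 0, 0],
    [0, 0.15, 0, 0, 0, 0],
    [0, 0.1, 0, 0, 0, 0],
    [0, 0.1, 0, 0, 0, 0],
    [0, 0, 0, 0, 0, 0],
    [0, 0, 0, 0, 0, 0],
  ],
)

```text
time: 5.7
tcp_pos: [0.489, -0.0148, 0.0974]
tcp_rot: [[0.899, 0.0, 0.438], [-0.438, 0.0, 0.899], [0.0, -1.0, 0.0]]
wrist_force: [0.1, 0.9, 4.4]
width: -0.0005
```

Emit:
move_arm(
  steps=[
    [0, 0.1, 0, 0, 0, 0],
    [0, 0, 0, 0, 0, 0],
    [0, 0, 0, 0, 0, 0],
  ],
)

```text
time: 6.08
tcp_pos: [0.4891, -0.0149, 0.0966]
tcp_rot: [[0.899, 0.0, 0.438], [-0.438, 0.0, 0.899], [0.0, -1.0, 0.0]]
wrist_force: [-1.7, -0.2, 6.5]
width: 0.0001
```

Emit:
move_arm(
  steps=[
    [0, 0.1, 0, 0, 0, 0],
    [0, 0, 0, 0, 0, 0],
    [0, 0, 0, 0, 0, 0],
  ],
)

```text
time: 6.45
tcp_pos: [0.489, -0.0148, 0.0959]
tcp_rot: [[0.899, 0.0, 0.438], [-0.438, 0.0, 0.899], [-0.0, -1.0, 0.0]]
wrist_force: [-3.6, 0.3, 10.9]
width: -0.0001
```

The force slope rose to 10.9 N, so a is at its stop. I'm lifting and moving over the socket height to b.

Emit:
move_arm(
  steps=[
    [0, -3, 0, 0, 0, 0],
    [0, -4, 0, 0, 0, 0],
    [4.4, 0, 1.6, 0, 0, 0],
    [4.4, 0, 1.6, 0, 0, 0],
    [4.3, 0, 1.6, 0, 0, 0],
    [4.3, 0, 1.65, 0, 0, 0],
    [0, 0, 0, 0, 0, 0],
    [0, 3, 0, 0, 0, 0],
    [0, 1.5, 0, 0, 0, 0],
    [0, 0.6, 0, 0, 0, 0],
    [0, 0, 0, 0, 0, 0],
    [0, 0, 0, 0, 0, 0],
  ],
)

```text
time: 7.95
tcp_pos: [0.6742, -0.0333, 0.1153]
tcp_rot: [[0.899, 0.002, 0.439], [-0.439, 0.0, 0.899], [0.001, -1.0, 0.001]]
wrist_force: [-0.9, -0.5, -0.3]
width: -0.0002
```

Run:
```python
from h import *
r=eyes.read_camera('wrist');im=r['color'].copy()
s=bot.get_state();t=s['tcp_pos'];print(s['time'],t,s['wrist_force'])
u=proj(r,[[t[0],t[1],.097]])[0];print((u-[150,180])*2.5)
im=cv2.convertScaleAbs(im,alpha=1.5,beta=10)
cv2.imwrite('pics/w4.png',cv2.resize(im[180:,150:430],(700,600),interpolation=cv2.INTER_CUBIC))
```

```text
8.0 [ 0.67423984 -0.03325522  0.11539736] [-0.05662569  0.8448881  -0.95990212]
[322.81442386 218.31086173]
```

View pics/w4.png

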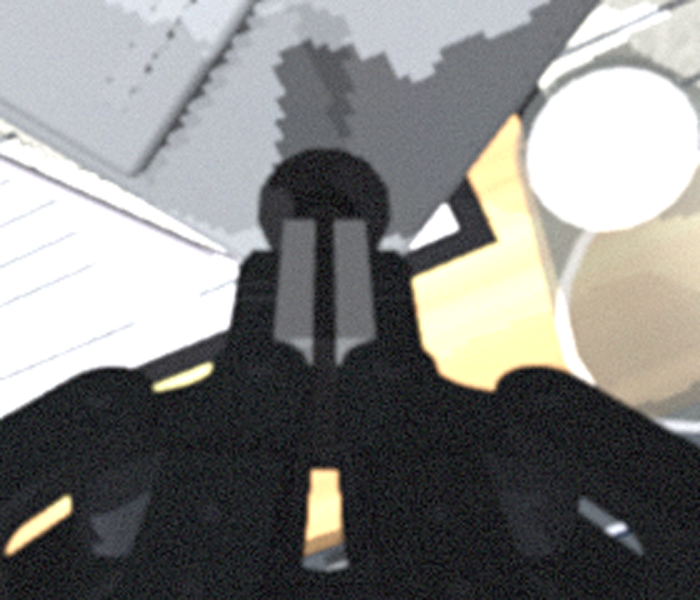

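The head centre is at (324,214) against a projected TCP of (323,218), so it is aligned. Pressing b.

Emit:
move_arm(
  steps=[
    [0, 0.4, 0, 0, 0, 0],
    [0, 0.45, 0, 0, 0, 0],
    [0, 0.15, 0, 0, 0, 0],
    [0, 0.15, 0, 0, 0, 0],
    [0, 0.15, 0, 0, 0, 0],
    [0, 0.15, 0, 0, 0, 0],
    [0, 0.15, 0, 0, 0, 0],
    [0, 0.1, 0, 0, 0, 0],
    [0, 0.1, 0, 0, 0, 0],
    [0, 0, 0, 0, 0, 0],
    [0, 0, 0, 0, 0, 0],
  ],
)

```text
time: 9.38
tcp_pos: [0.6737, -0.0332, 0.0969]
tcp_rot: [[0.899, 0.0, 0.438], [-0.438, 0.0, 0.899], [0.0, -1.0, 0.0]]
wrist_force: [-2.3, 0.2, 6.2]
width: 0.0
```

Emit:
move_arm(
  steps=[
    [0, 0.1, 0, 0, 0, 0],
    [0, 0, 0, 0, 0, 0],
    [0, 0, 0, 0, 0, 0],
  ],
)

```text
time: 9.75
tcp_pos: [0.6737, -0.0332, 0.0964]
tcp_rot: [[0.899, 0.0, 0.438], [-0.438, 0.0, 0.899], [0.0, -1.0, 0.0]]
wrist_force: [-4.0, 0.6, 8.8]
width: 0.0
```

Emit:
move_arm(
  steps=[
    [0, 0.07, 0, 0, 0, 0],
    [0, 0, 0, 0, 0, 0],
    [0, 0, 0, 0, 0, 0],
  ],
)

```text
time: 10.12
tcp_pos: [0.6738, -0.0332, 0.096]
tcp_rot: [[0.899, 0.0, 0.438], [-0.438, 0.0, 0.899], [0.0, -1.0, 0.001]]
wrist_force: [-3.9, -0.5, 10.3]
width: 0.0
```

Emit:
move_arm(
  steps=[
    [0, -3, 0, 0, 0, 0],
    [0, -4, 0, 0, 0, 0],
    [-2.8, 0, -4.2, 0, 0, 0],
    [-2.8, 0, -4.2, 0, 0, 0],
    [-2.7, 0, -4.1, 0, 0, 0],
    [0, 0, 0, 0, 0, 0],
    [0, 3, 0, 0, 0, 0],
    [0, 1.5, 0, 0, 0, 0],
    [0, 0.6, 0, 0, 0, 0],
    [0, 0, 0, 0, 0, 0],
    [0, 0, 0, 0, 0, 0],
  ],
)

```text
time: 11.5
tcp_pos: [0.5449, -0.1092, 0.1142]
tcp_rot: [[0.899, 0.001, 0.438], [-0.438, -0.0, 0.899], [0.001, -1.0, 0.0]]
wrist_force: [-0.1, 0.3, 0.0]
width: -0.0002
```

Run:
```python
from h import *
r=eyes.read_camera('wrist');im=r['color'].copy()
s=bot.get_state();t=s['tcp_pos'];print(s['time'],t,s['wrist_force'])
u=proj(r,[[t[0],t[1],.097]])[0];print((u-[150,180])*2.5)
im=cv2.convertScaleAbs(im,alpha=1.5,beta=10)
cv2.imwrite('pics/w5.png',cv2.resize(im[180:,150:430],(700,600),interpolation=cv2.INTER_CUBIC))
```

```text
11.55 [ 0.54482207 -0.10922106  0.11423199] [ 0.80705976 -1.05923618 -0.83828348]
[322.69964338 220.85962685]
```

View pics/w5.png

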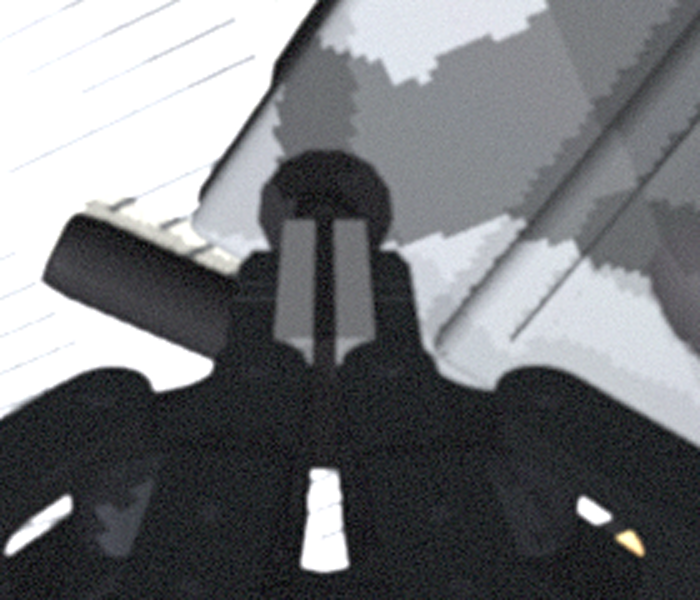

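The head of c is centred at about (326,216) against a projected (323,221), so it is aligned. Pressing c.

Emit:
move_arm(
  steps=[
    [0, 0.4, 0, 0, 0, 0],
    [0, 0.4, 0, 0, 0, 0],
    [0, 0.15, 0, 0, 0, 0],
    [0, 0.15, 0, 0, 0, 0],
    [0, 0.15, 0, 0, 0, 0],
    [0, 0.15, 0, 0, 0, 0],
    [0, 0.1, 0, 0, 0, 0],
    [0, 0.1, 0, 0, 0, 0],
    [0, 0.1, 0, 0, 0, 0],
    [0, 0, 0, 0, 0, 0],
    [0, 0, 0, 0, 0, 0],
  ],
)

```text
time: 12.92
tcp_pos: [0.5441, -0.1091, 0.0969]
tcp_rot: [[0.899, -0.0, 0.438], [-0.438, 0.0, 0.899], [-0.0, -1.0, 0.0]]
wrist_force: [-2.3, 0.1, 5.8]
width: -0.0001
```

Emit:
move_arm(
  steps=[
    [0, 0.1, 0, 0, 0, 0],
    [0, 0, 0, 0, 0, 0],
    [0, 0, 0, 0, 0, 0],
  ],
)

```text
time: 13.3
tcp_pos: [0.5441, -0.1091, 0.0963]
tcp_rot: [[0.899, -0.0, 0.438], [-0.438, 0.001, 0.899], [-0.0, -1.0, 0.0]]
wrist_force: [-3.3, 1.1, 9.0]
width: -0.0001
```

Emit:
move_arm(
  steps=[
    [0, 0.07, 0, 0, 0, 0],
    [0, 0, 0, 0, 0, 0],
    [0, 0, 0, 0, 0, 0],
  ],
)

```text
time: 13.68
tcp_pos: [0.5441, -0.1091, 0.0958]
tcp_rot: [[0.899, -0.0, 0.438], [-0.438, 0.001, 0.899], [-0.0, -1.0, 0.0]]
wrist_force: [-4.1, 1.2, 10.9]
width: 0.0001
```

Emit:
move_arm(
  steps=[
    [0, -3, 0, 0, 0, 0],
    [0, -4, 0, 0, 0, 0],
    [-0.2, 0, 4.7, 0, 0, 0],
    [-0.2, 0, 4.7, 0, 0, 0],
    [-0.2, 0, 4.6, 0, 0, 0],
    [-0.2, 0, 4.6, 0, 0, 0],
    [0, 0, 0, 0, 0, 0],
    [0, 3, 0, 0, 0, 0],
    [0, 1.5, 0, 0, 0, 0],
    [0, 0.6, 0, 0, 0, 0],
    [0, 0, 0, 0, 0, 0],
    [0, 0, 0, 0, 0, 0],
  ],
)

```text
time: 15.18
tcp_pos: [0.6192, 0.0613, 0.1148]
tcp_rot: [[0.899, 0.001, 0.439], [-0.439, 0.0, 0.899], [0.001, -1.0, 0.001]]
wrist_force: [-0.1, 0.6, 0.2]
width: -0.0001
```

Run:
```python
from h import *
r=eyes.read_camera('wrist');im=r['color'].copy()
s=bot.get_state();t=s['tcp_pos'];print(s['time'],t,s['wrist_force'])
u=proj(r,[[t[0],t[1],.097]])[0];print((u-[150,180])*2.5)
im=cv2.convertScaleAbs(im,alpha=1.5,beta=10)
cv2.imwrite('pics/w6.png',cv2.resize(im[180:,150:430],(700,600),interpolation=cv2.INTER_CUBIC))
```

```text
15.225 [0.61922453 0.06144202 0.11481598] [ 0.19782006 -0.68253161 -0.49624811]
[323.25529132 219.44276262]
```

View pics/w6.png

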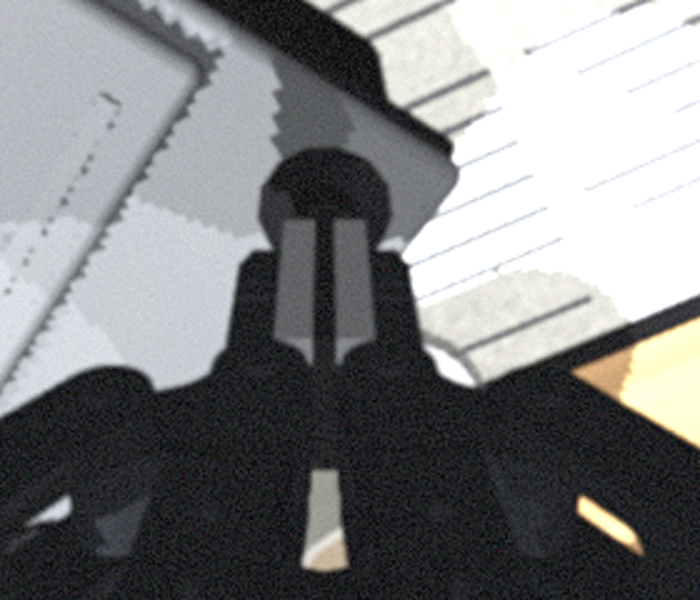

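The head of d is centred at about (325,214) against (323,219), so it is aligned. Pressing d.

Emit:
move_arm(
  steps=[
    [0, 0.4, 0, 0, 0, 0],
    [0, 0.4, 0, 0, 0, 0],
    [0, 0.15, 0, 0, 0, 0],
    [0, 0.15, 0, 0, 0, 0],
    [0, 0.15, 0, 0, 0, 0],
    [0, 0.15, 0, 0, 0, 0],
    [0, 0.15, 0, 0, 0, 0],
    [0, 0.1, 0, 0, 0, 0],
    [0, 0.1, 0, 0, 0, 0],
    [0, 0, 0, 0, 0, 0],
    [0, 0, 0, 0, 0, 0],
  ],
)

```text
time: 16.6
tcp_pos: [0.6184, 0.0616, 0.0969]
tcp_rot: [[0.899, -0.0, 0.438], [-0.438, 0.0, 0.899], [-0.0, -1.0, 0.0]]
wrist_force: [-3.7, 0.8, 5.4]
width: -0.0
```

Emit:
move_arm(
  steps=[
    [0, 0.1, 0, 0, 0, 0],
    [0, 0, 0, 0, 0, 0],
    [0, 0, 0, 0, 0, 0],
  ],
)

```text
time: 16.98
tcp_pos: [0.6185, 0.0616, 0.0963]
tcp_rot: [[0.899, -0.0, 0.438], [-0.438, 0.0, 0.899], [-0.0, -1.0, 0.0]]
wrist_force: [-2.3, 0.6, 8.9]
width: 0.0003
```

Emit:
move_arm(
  steps=[
    [0, 0.07, 0, 0, 0, 0],
    [0, 0, 0, 0, 0, 0],
    [0, 0, 0, 0, 0, 0],
  ],
)

```text
time: 17.35
tcp_pos: [0.6185, 0.0616, 0.0959]
tcp_rot: [[0.899, -0.0, 0.438], [-0.438, 0.001, 0.899], [-0.0, -1.0, 0.0]]
wrist_force: [-4.9, -0.1, 10.2]
width: -0.0002
```

Emit:
move_arm(
  steps=[
    [0, -3, 0, 0, 0, 0],
    [0, -5, 0, 0, 0, 0],
    [0, -5, 0, 0, 0, 0],
    [-3, -4, -2.5, 0, 0, 0],
    [-3, 0, -2.5, 0, 0, 0],
    [-3, 0, -2.5, 0, 0, 0],
    [0, 0, 0, 0, 0, 0],
    [0, 0, 0, 0, 0, 0],
  ],
)

```text
time: 18.35
tcp_pos: [0.5056, 0.0338, 0.265]
tcp_rot: [[0.899, 0.001, 0.438], [-0.438, 0.0, 0.899], [0.001, -1.0, 0.001]]
wrist_force: [0.5, 0.0, 0.1]
width: 0.0001
```

Run:
```python
from h import *
r=eyes.read_camera('wrist');im=r['color'];o=[]
s=bot.get_state();print(s['time'],s['tcp_pos'],s['wrist_force'])
Q=[[.4884,-.0135],[.6734,-.0326],[.5440,-.1083],[.6179,.0623]]
for q in Q:
    u,v=proj(r,[[*q,.097]])[0].round().astype(int);print(u,v)
    c=im[v-20:v+20,u-20:u+20].astype(float);o.append(cv2.resize(np.clip((c/130)**.5*255,0,255).astype('uint8'),(200,200),interpolation=cv2.INTER_CUBIC))
big=cv2.resize(im,(533,400));cv2.imwrite('pics/w7.png',np.vstack([np.hstack(o),np.pad(big,((0,0),(0,267),(0,0)))]))
eyes.read_camera('top')
for c in ('wrist','top'):
    for n in ('airbox','socket','cup'):
        for d in eyes.place_of(c,n)[:2]:print(c,n,d['score'],d['point'])
```

```text
18.4 [0.50578035 0.03387015 0.2647978 ] [ 0.19991608 -0.52055772 -0.14786808]
220 192
293 357
161 285
359 278
wrist socket 0.56 [0.5856, -0.0461, 0.0993]
wrist cup 0.73 [0.7365, 0.0366, 0.0012]
wrist cup 0.53 [0.5826, -0.0207, -0.0027]
top airbox 0.74 [0.5833, -0.0235, 0.002]
top socket 0.37 [0.5841, -0.0461, 0.1023]
```

View pics/w7.png

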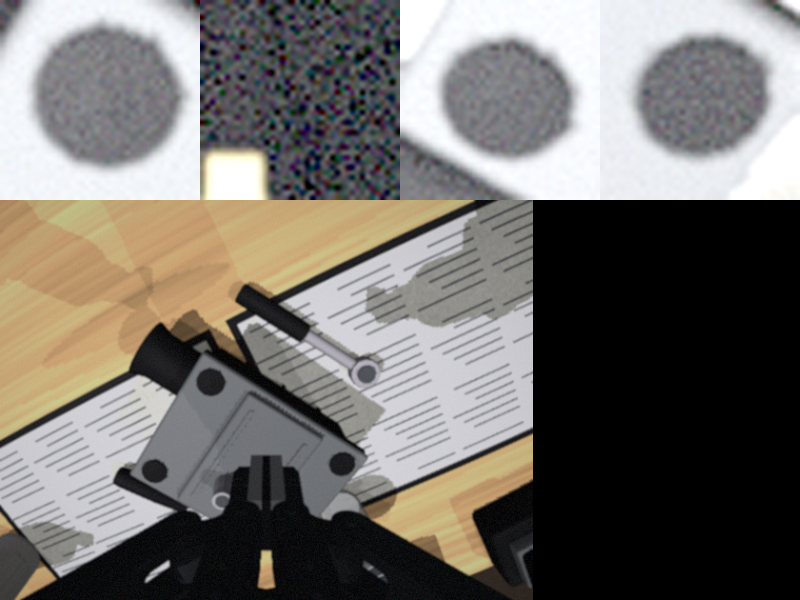

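Pins a, c and d show flat, with no pin shadow. The finger hides b, so I'll move sideways to look at it.

Emit:
move_arm(
  steps=[
    [3, 0, 5, 0, 0, 0],
    [3, 0, 5, 0, 0, 0],
    [3, 0, 5, 0, 0, 0],
    [3, 0, 0, 0, 0, 0],
    [0, 0, 0, 0, 0, 0],
    [0, 0, 0, 0, 0, 0],
  ],
)

```text
time: 19.5
tcp_pos: [0.6779, 0.1157, 0.2642]
tcp_rot: [[0.899, -0.001, 0.439], [-0.439, 0.0, 0.899], [-0.001, -1.0, -0.0]]
wrist_force: [0.5, 0.1, 0.2]
width: -0.0002
```

Run:
```python
from h import *
r=eyes.read_camera('wrist');im=r['color'];o=[]
s=bot.get_state();print(s['time'],s['tcp_pos'],s['wrist_force'])
for q in [[.6734,-.0326],[.6179,.0623]]:
    u,v=proj(r,[[*q,.097]])[0].round().astype(int);print(u,v)
    c=im[max(v-20,0):v+20,max(u-20,0):u+20].astype(float);o.append(cv2.resize(np.clip((c/130)**.5*255,0,255).astype('uint8'),(300,300),interpolation=cv2.INTER_CUBIC))
cv2.imwrite('pics/w8.png',np.hstack(o))
```

```text
19.55 [0.67774726 0.11594572 0.26460979] [-0.6000033   0.27309325  0.53022367]
131 251
189 151
```

View pics/w8.png

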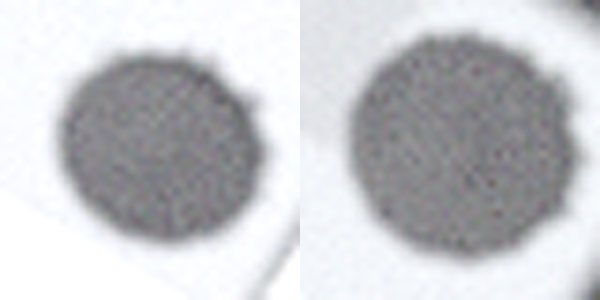

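Both b (left) and d (right) are flat, so all four pins are flush and the arm is clear. Handing in.

```bash
python3 -c "
from rig import bot
print(bot.close_job())"
```

```text
the job is handed in; nothing more can be done
None
```

I pressed the four pins in with the closed fingertips in the order a, b, c, d, and handed the job in at about 19.6 s. No verdict was reported.

- **Force:** each press ended at about 10–11 N on the wrist sensor. The force climbed faster over the last millimetre, which I took as the pin reaching its stop.
- **Pins:** close-up wrist pictures afterwards show all four rivet heads flat, with none of the pin shadows that a, c and d showed before.
- **Box and socket:** the networks place both within about 4 mm of their first readings, which is within their error.
- **Other tools and parts:** the cup's reading is also within about 5 mm of its first. I did not measure the other parts again. The arm stayed clear of them.
- **Disagreement:** the first top and wrist camera estimates differed by about 3 mm, so I aimed between them. The check above each rivet showed the aim within about 1–2 mm.
- **False reports:** a few network results were wrong, such as a second spray bottle and a second cup, and I ignored them.

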